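# Vent the valve block and slacken its retaining ring

## Task

Vent the valve block: pull every blanking plug that is fitted in its ports and put them all in the grey tray. Only when no port is blocked, take the pin spanner, engage both its pins in opposite holes of the retaining ring and, with the pins in, turn the ring anticlockwise (seen from above) until it stops, taking a fresh hold in the next holes where needed. Then lay the spanner back on its rest as you found it, pins down between the rails, leaving the other things on the bench undisturbed.

Things in the scene. Friction and masses are not known exactly. Their poses are not given: they have to be found in the camera images.
- block: aluminium valve block fixed on the bench, 140 mm (its x) by 279 mm (its y) by 50 mm tall; origin at the underside, z up. Towards its -y end its top has four round ports (16 mm bore, 34 mm deep) in a square pattern; towards its +y end the retaining ring sits on its top, around x 0, y +76 mm.
- ring_top (a point): centre of the ring's top face, 64 mm above the bench, turning with the ring. The ring is steel, 91 mm outside diameter, 14 mm thick, with four pin holes 90 degrees apart, centred 32 mm from its axis: this point's x axis passes over one hole, its y axis over the next. The holes are 12 mm square, 14 mm deep. Inside the ring is a 33 mm wide cap, 4 mm below the ring's top.
- hole (a point): mouth of one of the four pin holes, on the ring's top face, 32 mm from its axis along the ring's x axis
- ring (a joint): turn of the ring relative to the block, rad, growing anticlockwise seen from above; at 0 the ring's x axis lies along the block's x axis. It starts between 0 and 0.3, stops firmly at 2.2 and stays where it is left; friction about 0.22 N m, no spring.
- spanner: face pin spanner: a flat steel bar 92 mm long (its x), 22 mm wide, 10 mm thick, with two round-nosed pins, 7 mm across, that stand 12 mm down from the underside at x +32 and -32 mm, and an upright square black grip 24 by 24 mm, from 21 to 66 mm above the underside. Origin: centre of the bar's underside, z up. Mass about 0.25 kg. At the start it lies on its rest, pins down, with its x along the rest's x.
- pin_a (a point): tip of the spanner's pin at its x +32 mm, 12 mm below the bar's underside
- pin_b (a point): tip of the spanner's pin at its x -32 mm
- rest: fixed dark steel spanner rest, 120 mm long (its x), 56 mm wide: two parallel rails along x with a 14 mm gap for the pins; origin at the underside
- rest_seat (a point): centre of the rest at the height of the rail tops, 30 mm above the bench, where the bar's underside lies. Outside each rail top is a lip 8 mm high; the lips stand 30 mm apart, 15 mm either side of the centre line.
- tray: loose grey open tray, 200 mm (its x) by 150 mm (its y), walls and floor 4 mm thick, 32 mm tall, about 0.7 kg; origin at the centre of its underside
- plug0: black blanking plug: round head 22 mm across, 32 mm tall; below it a 7 mm neck ending in a 14 mm ball, 26 mm in all. Origin: centre of the head's underside, z up through the head. When present it starts in port 0 (block x 33, y -30 mm), head flat on the block's top. A sprung catch lets the ball go after about 8 mm of straight upward pull at under 15 N. About 60 g.
- port0 (a point): centre of the mouth of port 0, on the block's top
- plug1: black blanking plug: round head 22 mm across, 32 mm tall; below it a 7 mm neck ending in a 14 mm ball, 26 mm in all. Origin: centre of the head's underside, z up through the head. When present it starts in port 1 (block x -33, y -30 mm), head flat on the block's top. A sprung catch lets the ball go after about 8 mm of straight upward pull at under 15 N. About 60 g.
- port1 (a point): centre of the mouth of port 1, on the block's top
- plug2: black blanking plug: round head 22 mm across, 32 mm tall; below it a 7 mm neck ending in a 14 mm ball, 26 mm in all. Origin: centre of the head's underside, z up through the head. When present it starts in port 2 (block x 33, y -96 mm), head flat on the block's top. A sprung catch lets the ball go after about 8 mm of straight upward pull at under 15 N. About 60 g.
- port2 (a point): centre of the mouth of port 2, on the block's top
- plug3: black blanking plug: round head 22 mm across, 32 mm tall; below it a 7 mm neck ending in a 14 mm ball, 26 mm in all. Origin: centre of the head's underside, z up through the head. When present it starts in port 3 (block x -33, y -96 mm), head flat on the block's top. A sprung catch lets the ball go after about 8 mm of straight upward pull at under 15 N. About 60 g.
- port3 (a point): centre of the mouth of port 3, on the block's top
- union: not part of the job: brass hose union standing on end, 46 mm tall, hexagon 27 mm
- ferrule: not part of the job: steel hose ferrule, a tube 30 mm across and 36 mm tall, standing
- oil: not part of the job: white plastic oil bottle, 60 mm across, 150 mm tall
- gauge: not part of the job: steel pressure gauge lying on its back, 68 mm across, 26 mm tall
- wrench: not part of the job: open-ended wrench lying flat, 190 mm long
- nut: not part of the job: steel hexagon nut, 32 mm across the flats, 18 mm tall
Not all that is in view belongs to the job. Leave any purple or red look-alike of the spanner alone.

How it is judged:
By the outcome, as a careful person would: the job done as asked, in the order asked, and still so for the second after the job is handed in, with the robot touching nothing.
Of plug0, plug1, plug2, plug3 only 2 to 4 are there at a start; the rules pass over those that are not, and their reading is None.
At some moment in a run one of tray may be knocked a few centimetres aside while the robot is not near it.
It also fails if it takes over 210 s, if anything falls off the work surface, if the arm or the gripper's body presses on something with over 40 N, if the wrist force passes 120 N, or if a joint passes its speed limit or range.

## Robot

A 7-joint arm with a two-finger parallel gripper is mounted at the origin on the work surface. World frame = base frame: x ahead of the robot, y to its left, z up, the work surface at z = 0. Lengths are in m, angles in rad, forces in N, time in s.
With the tool pointing down it reaches from about 0.4 to 0.9 m from the base axis. Payload 5.6 kg.
Tool frame: the origin (TCP) lies between the finger pads; the fingertips stand 19 mm ahead of it and the grasp point (between the pads) is the TCP; z points along the fingers, y is the direction in which the jaws open and shut (so a half turn about z gives the same grasp; the last joint's range is limited). The gripper opens to 92 mm and grips with 3 to 60 N. Pads are 20 mm wide; open, the fingers measure 128 mm over their backs; the gripper's body (75 mm by 189 mm) begins 69 mm behind the grasp point.
Start: joints at [1.209, 0.468, -0.012, 1.603, 0.006, 1.071, -0.056], TCP at [0.204, -0.617, 0.234] pointing down, gripper open.
Joint ranges: [-2.53, 2.53], [-0.31, 2.02], [-1.57, 1.55], [0.28, 2.44], [-1.29, 4.43], [0.15, 1.84], [-2.92, 2.92]. Speed limits (rad/s): [2.57, 2.57, 3.14, 3.14, 3.14, 3.14, 3.14].

## Interface

Orientations are given as a unit quaternion [x, y, z, w].
In Python, from station import robot, camera gives the robot as it stands. The module is installed in compiled form; this text tells all that it offers. Calls block until the motion is done:
- robot.move_ptp(position, orientation): joint-space move of the TCP to a pose.
- robot.move_l(position, ori=None, rate=0.15): straight line of the TCP; ori=None keeps the orientation; rate is the mean speed in m/s.
- robot.goto_joints(angles): joint-space move.
- robot.gripper_to(opening, newtons=None): finger opening in m; newtons is the grip in N (None keeps the last); returns when the fingers have stopped.
- robot.dwell(seconds).
- robot.ik(position, orientation): joint angles nearest the present ones, or None.
- camera(name): name is "scene" or "top"; returns a dict with "pixels" (384x512x3 uint8, red, green, blue), "camera_matrix" (3x3 intrinsics, pixels), "view" (4x4, takes a point from world to camera coordinates). Camera axes: x right, y up, looking along -z (the intrinsics and any distortion apply to the point x, -y, -z); pixel columns grow to the right and rows downward; lengths in m; the calibration is good to about 2 mm. A picture is of the moment at which its call begins. There is no depth.
A pose or a line that the arm cannot do raises robot.Unreachable and nothing moves.
- robot.close_job(): hands the job in, once; it reports no verdict.
Readings, each from a call of its own:
- robot.read_time(): time.
- robot.read_qpos(): joint angles.
- robot.read_joint_velocities(): joint speeds.
- robot.read_joint_torque(): joint torques, N m.
- robot.read_position(): TCP position.
- robot.read_eef_rot(): TCP orientation.
- robot.read_ft_force(): force on the tool from outside, world axes, zero at the start.
- robot.read_ft_torque(): the same for the moment, N m.
- robot.read_finger_gap(): finger opening in m.
Only numpy, scipy, OpenCV 4.12 (cv2) and the standard library are available. Lean on these libraries where they do the work, as an engineer would, in place of code of your own. Each camera call takes 0.05 s, during which the arm holds its last target. There are 200 camera calls.

## Working session

There is one attempt and no reset: what is moved stays moved. The work goes in short steps, each a Python script; the robot and the scene stay as the last script left them, time stands still between calls to the robot, and variables do not carry over. Pictures are saved under pics/ and viewed, about 12 in all and at most 16, crops included, and the job is handed in when it is done.

```bash
mkdir -p pics
python3 - <<'E'
from station import robot, camera
import cv2, numpy as np, pickle
d={}
for n in ("top","scene"):
    c=camera(n); d[n]=c
    cv2.imwrite(f"pics/{n}0.png",cv2.resize(c["pixels"][:,:,::-1],None,fx=1.5,fy=1.5,interpolation=cv2.INTER_CUBIC))
    print(n,c.keys(),np.round(c["camera_matrix"],1).tolist(),np.round(c["view"],3).tolist())
pickle.dump(d,open("d0.pkl","wb"))
print(robot.read_time(),robot.read_eef_rot())
E
```

```text
top dict_keys(['pixels', 'camera_matrix', 'view']) [[372.3, 0.0, 254.2], [0.0, 372.3, 193.0], [0.0, 0.0, 1.0]] [[-0.0, -1.0, -0.0, 0.051], [0.994, -0.0, 0.109, -0.58], [-0.109, 0.0, 0.994, -1.133], [0.0, 0.0, 0.0, 1.0]]
scene dict_keys(['pixels', 'camera_matrix', 'view']) [[356.7, 0.0, 263.1], [0.0, 356.7, 189.7], [0.0, 0.0, 1.0]] [[0.695, 0.719, -0.014, -0.428], [-0.431, 0.432, 0.792, 0.179], [0.575, -0.544, 0.61, -1.301], [0.0, 0.0, 0.0, 1.0]]
0.1 [ 9.87329146e-01  1.58683710e-01 -1.91602752e-04 -7.75786950e-04]
```

View pics/top0.png

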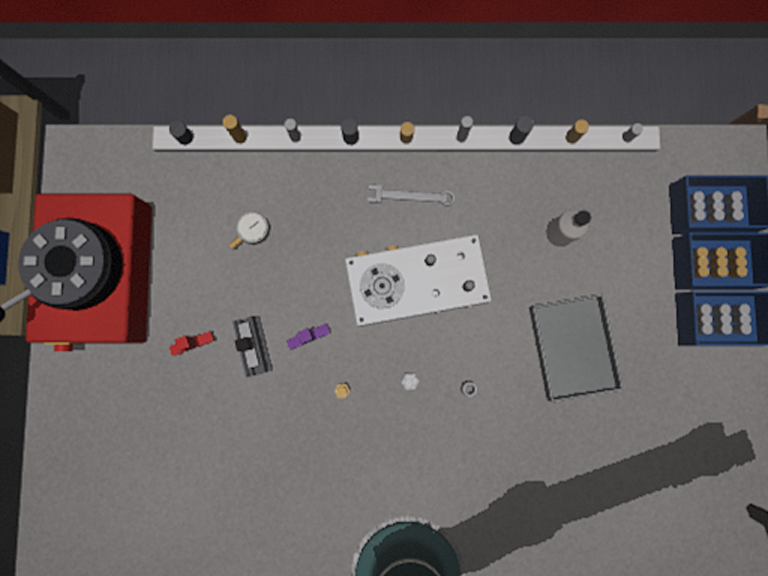

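View pics/scene0.png

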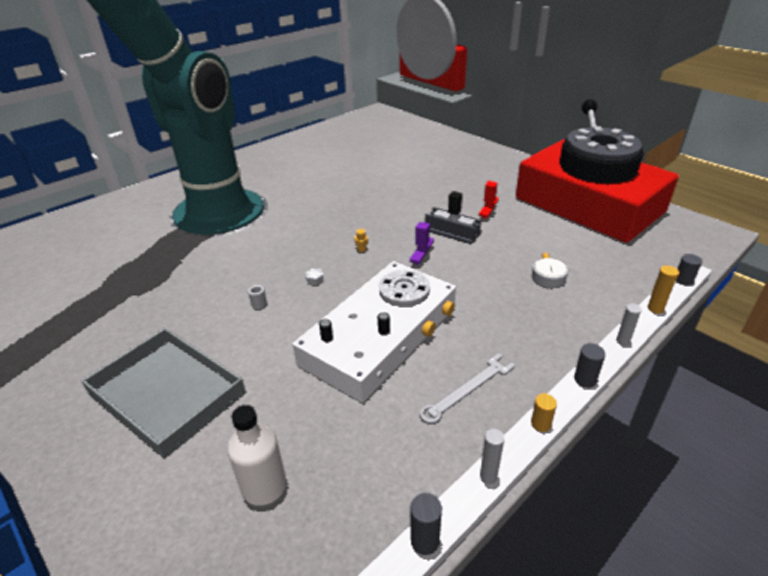

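Candidates in the top view (1.5x pixels) are the black grip on the dark rest (244,345), which is the real spanner, the purple look-alike (308,336) and the red one (192,343). The plugs are the black heads at (430,260) and (469,286); the ports at (460,256) and (436,293) look empty. Next is a close crop to check this.

```bash
cat > h.py <<'E'
import numpy as np, cv2, pickle
def proj(c,P):
    P=np.atleast_2d(P).astype(float); V=c["view"]; p=P@V[:3,:3].T+V[:3,3]
    p=p*[1,-1,-1]; q=p@c["camera_matrix"].T
    return q[:,:2]/q[:,2:]
def back(c,uv,z):
    V=c["view"];R=V[:3,:3];C=-R.T@V[:3,3]
    uv=np.atleast_2d(uv); d=np.c_[uv,np.ones(len(uv))]@np.linalg.inv(c["camera_matrix"]).T
    d=(d*[1,-1,-1])@R
    return C+d*((z-C[2])/d[:,2:])
def rect(c,x0,x1,y0,y1,z,s=0.001):
    """metric view: image right=-y, up=+x"""
    w,h=int((y1-y0)/s),int((x1-x0)/s)
    src=np.float32([[0,0],[w,0],[w,h],[0,h]])
    W=np.array([[x1,y1,z],[x1,y0,z],[x0,y0,z],[x0,y1,z]])
    H=cv2.getPerspectiveTransform(src,np.float32(proj(c,W)))
    return cv2.warpPerspective(c["pixels"],H,(w,h),flags=cv2.INTER_CUBIC|cv2.WARP_INVERSE_MAP)
def grid(im,x1,y1,s,step=.05):
    im=im.copy();h,w=im.shape[:2]
    for k in np.arange(-20,40):
        v=k*step;u=int((y1-v)/s);r=int((x1-v)/s)
        if 0<=u<w: cv2.line(im,(u,0),(u,6),(255,255,0),1);cv2.putText(im,f"{v:.2f}",(u+2,12),0,.35,(255,0,0))
        if 0<=r<h: cv2.line(im,(0,r),(6,r),(255,255,0),1);cv2.putText(im,f"{v:.2f}",(8,r),0,.35,(255,0,0))
    return im
E
python3 - <<'E'
from h import *
d=pickle.load(open("d0.pkl","rb"));c=d["top"]
# rough
for n,uv,z in [("grip",(244,345),.096),("plugA",(430,260),.082),("plugB",(469,286),.082),("ring",(382,286),.064),("restc",(252,346),.03),("tray",(575,350),.02)]:
    print(n,back(c,np.array(uv)/1.5,z).round(3))
s=.0008
a=rect(c,.36,.66,-.16,.20,.05,.0006)
b=rect(c,.36,.56,.15,.50,.03,.0008)
cv2.imwrite("pics/a.png",grid(a,.66,.20,.0006)[:,:,::-1])
u=cv2.resize(d["top"]["pixels"][195:265,100:230],None,fx=6,fy=6,interpolation=cv2.INTER_CUBIC)
cv2.imwrite("pics/b.png",u[:,:,::-1])
E
```

```text
grip [[0.464 0.318 0.096]]
plugA [[ 0.634 -0.047  0.082]]
plugB [[ 0.582 -0.125  0.082]]
ring [[0.584 0.049 0.064]]
restc [[0.463 0.318 0.03 ]]
tray [[ 0.455 -0.353  0.02 ]]
```

View pics/a.png

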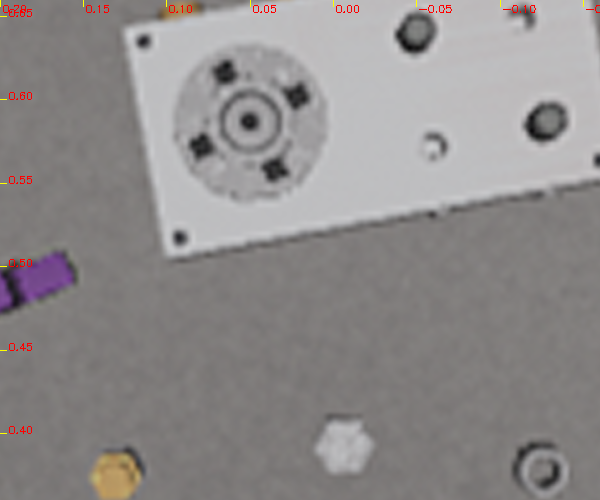

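View pics/b.png

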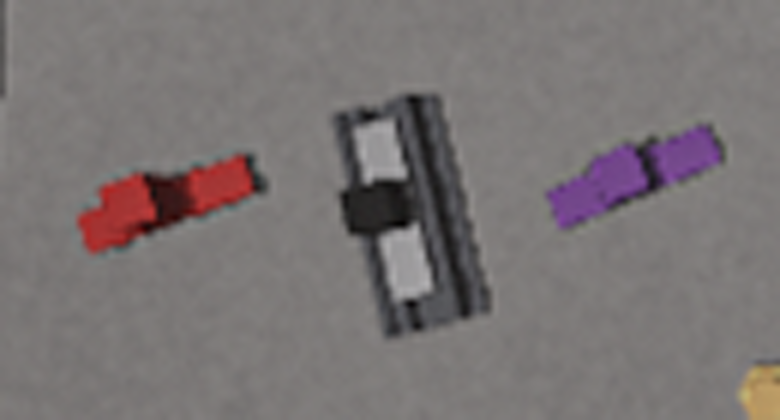

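```bash
cat >> h.py <<'E'
def blob(c,P,r,cond):
    """centroid+contour of the blob nearest the projected point P within r px (4x upsampled)"""
    f=4;u,v=proj(c,P)[0];u0,v0=int(u-r),int(v-r)
    im=c["pixels"][v0:v0+2*r,u0:u0+2*r]
    im=cv2.resize(im,None,fx=f,fy=f,interpolation=cv2.INTER_CUBIC)
    m=cond(im.astype(int)).astype(np.uint8)
    n,l,st,ce=cv2.connectedComponentsWithStats(m)
    k=1+np.argmin([np.hypot(*(ce[i]-f*np.array([u-u0,v-v0])))+(1e3 if st[i,4]<20 else 0) for i in range(1,n)])
    px=lambda p:(np.asarray(p,float)+.5)/f-.5+[u0,v0]
    cn=max(cv2.findContours((l==k).astype(np.uint8),0,1)[0],key=len)[:,0]
    return px(ce[k]),px(cn),st[k,4]/f**2
def cyl(p,r,z0,z1,n=24):
    t=np.arange(n)*2*np.pi/n;o=np.c_[r*np.cos(t),r*np.sin(t)]
    return np.vstack([np.c_[p[0]+o[:,0],p[1]+o[:,1],np.full(n,z)] for z in(z0,z1)])
def sil(c,pts):
    h=cv2.convexHull(np.float32(proj(c,pts)));m=cv2.moments(h);return np.array([m["m10"],m["m01"]])/m["m00"],m["m00"]
from scipy.optimize import least_squares
def plugfit(c,p,z0=.05,z1=.082,cond=lambda i:i.max(2)<125,r=9):
    b,_,A=blob(c,[*p,(z0+z1)/2],r,cond)
    s=least_squares(lambda q:sil(c,cyl(q,.011,z0,z1))[0]-b,p).x
    return s,A,sil(c,cyl(s,.011,z0,z1))[1]
E
python3 - <<'E'
from h import *
d=pickle.load(open("d0.pkl","rb"));t,s=d["top"],d["scene"]
for p in [(.634,-.047),(.582,-.125)]:
    for c in (t,s): print("plug",*[np.round(v,4) for v in plugfit(c,p)])
# block outline, top camera
_,cn,A=blob(t,[.6,-.02,.05],75,lambda i:(i.min(2)>165))
import sys
W=back(t,cn,.05)[:,:2]; R=cv2.minAreaRect(np.float32(W*1000)); print("block",R,A)
# ring holes
for c,n in((t,"t"),(s,"s")):
  H=[]
  for p in [(.616,.067),(.602,.021),(.558,.035),(.572,.081)]:
    b,_,A=blob(c,[*p,.064],5,lambda i:i.max(2)<110); H.append(back(c,b,.064)[0,:2])
  H=np.array(H);ct=H.mean(0);v=H-ct
  print(n,"ring",ct.round(4),np.hypot(*v.T).round(4),np.degrees(np.arctan2(v[:,1],v[:,0])).round(1))
# bar
f=4;im=t["pixels"][205:250,150:182];im=cv2.resize(im,None,fx=f,fy=f,interpolation=cv2.INTER_CUBIC)
m=(im.min(2)>135).astype(np.uint8)
n,l,st,ce=cv2.connectedComponentsWithStats(m);ks=1+np.argsort(-st[1:,4])[:2];print(st[1:,4])
P=np.argwhere(np.isin(l,ks))[:,::-1]
W=back(t,(P+.5)/f-.5+[150,205],.040)[:,:2];print("bar",cv2.minAreaRect(np.float32(W*1000)))
w=lambda k:back(t,(ce[k]+.5)/f-.5+[150,205],.040)[0,:2]
print([w(k).round(4) for k in ks])
cv2.imwrite("pics/m.png",np.hstack([im[:,:,::-1],cv2.merge([m*255]*3)]))
E
```

```text
plug [ 0.6371 -0.0476] 39.5625 53.6705
plug [ 0.6396 -0.0479] 95.5 131.5968
plug [ 0.5847 -0.1244] 42.875 55.1761
plug [ 0.5869 -0.1247] 95.6875 136.2419
block ((599.48583984375, -23.510848999023438), (140.46835327148438, 278.36956787109375), 10.378509521484375) 3138.875
t ring [0.5859 0.0505] [0.0321 0.0317 0.0323 0.032 ] [  27.2  -61.8 -152.2  117.8]
s ring [0.5845 0.0531] [0.0321 0.0321 0.0318 0.0322] [  27.4  -63.2 -152.3  117.3]
[ 898    6    5   12    8 1091    7    6]
bar ((466.3085632324219, 324.52099609375), (90.71202087402344, 20.547809600830078), 14.900959014892578)
[array([0.439 , 0.3171]), array([0.4961, 0.3323])]
```

The crop confirms the silver bar with the black grip, lying on the dark rest. Plugs are fitted in ports 0 and 3 only. The top camera's block fit measures 140.5 x 278.4 mm at yaw 10.4°, so I trust it. Next I pull plug 0.

```bash
cat >> h.py <<'E'
def Q(a_deg):
    """tool down, jaws along world angle a_deg"""
    x=np.radians(a_deg+90)/2; return [float(np.cos(x)),float(np.sin(x)),0.,0.]
def trayfit(c):
    p=c["pixels"].astype(int)
    m=((p[:,:,1]-p[:,:,0])>=4)&(p.max(2)<190)
    m[:150]=0;m[:,:320]=0;m[300:]=0;m[:,445:]=0
    n,l,st,ce=cv2.connectedComponentsWithStats(m.astype(np.uint8))
    k=1+np.argmax(st[1:,4]);W=back(c,np.argwhere(l==k)[:,::-1],.004)[:,:2]
    return st[k,4],cv2.minAreaRect(np.float32(W*1000)),W.mean(0)
E
python3 - <<'E'
from h import *
from station import robot,camera
print("tray",trayfit(pickle.load(open("d0.pkl","rb"))["top"]))
q=Q(10.4)
p=[.6381,-.0473]
robot.gripper_to(.05,30)
robot.move_ptp([*p,.20],q)
robot.move_l([*p,.105],rate=.15);robot.move_l([*p,.073],rate=.06)
print("pre",robot.read_ft_force(),robot.read_qpos())
robot.gripper_to(.0,30);print("gap",robot.read_finger_gap(),robot.read_ft_force())
robot.move_l([*p,.09],rate=.03);print(robot.read_ft_force())
robot.move_l([*p,.20],rate=.15)
print("gap",robot.read_finger_gap(),robot.read_ft_force(),robot.read_position(),robot.read_time())
c=camera("top");s=camera("scene");print("tray",trayfit(c))
cv2.imwrite("pics/p1.png",np.hstack([c["pixels"],s["pixels"]])[:,:,::-1][:,200:])
E
```

```text
tray (np.int32(1), ((512.601318359375, -368.9466247558594), (0.0, 0.0), 0.0), array([ 0.51260133, -0.36894662]))
pre [-1.27918401  0.66975597  0.1297059 ] [ 0.44356906  0.73712717 -0.59848112  1.70262789  0.51997721  0.86600279
 -0.19754455]
gap 0.021567724958652643 [-0.52745447 -1.25462646  0.64933606]
[ 0.86863281 -1.17073081 -1.40442379]
gap 0.021407288882907993 [ 0.97079788 -0.19621993 -0.63240806] [ 0.63741337 -0.04751726  0.19902807] 7.0083
tray (np.int32(7524), ((481.99139404296875, -254.39501953125), (514.3466796875, 188.4423370361328), 25.79138946533203), array([ 0.46227886, -0.27438481]))
```

Run:
```python
from h import *
import cv2
c=pickle.load(open("d0.pkl","rb"))["top"]["pixels"]
print("floor",c[220:240:5,375:395:5].reshape(-1,3).mean(0),c[220:240,375:395].reshape(-1,3).std(0),"bench",c[270:290,360:400].reshape(-1,3).mean(0),c[270:290,360:400].reshape(-1,3).std(0))
```

```text
floor [112.     113.3125 113.25  ] [1.58601505 1.66601321 1.5494979 ] bench [121.68625 118.57    117.5775 ] [2.24562039 2.20229426 2.07159208]
```

View pics/p1.png

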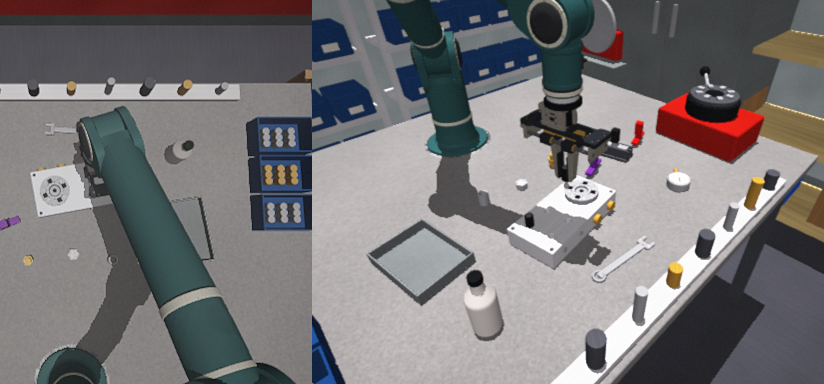

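The left half shows the arm hiding the plug area and part of the tray. In the right half the tray is clear at about (420,255), the plug is in the jaws at (566,180), and plug 3 is at (528,222). I'll find the tray with the scene camera.

```bash
cat >> h.py <<'E'
def trayfit(c):
    p=cv2.GaussianBlur(c["pixels"].astype(np.float32),(5,5),0)
    m=((p[:,:,2]-p[:,:,0])>-1)&(p.max(2)>60)&(p.max(2)<150)
    g=np.argwhere(m)[:,::-1];W=back(c,g,.004)[:,:2]
    ok=(abs(W-[.455,-.353])<.17).all(1)
    mm=np.zeros(m.shape,np.uint8);mm[g[ok,1],g[ok,0]]=1
    n,l,st,ce=cv2.connectedComponentsWithStats(mm);k=1+np.argmax(st[1:,4])
    W=back(c,np.argwhere(l==k)[:,::-1],.004)[:,:2]
    return st[k,4],np.round(W.mean(0),3),np.round(np.percentile(W,[2,98],axis=0),3).tolist()
E
python3 - <<'E'
from h import *
from station import robot,camera
d=pickle.load(open("d0.pkl","rb"))
for n in d: print(n,trayfit(d[n]))
print("now",trayfit(camera("scene")))
E
```

```text
top (np.int32(3132), array([ 0.46 , -0.357]), [[0.362, -0.437], [0.561, -0.279]])
scene (np.int32(2603), array([ 0.45 , -0.356]), [[0.326, -0.434], [0.564, -0.262]])
now (np.int32(2032), array([ 0.451, -0.349]), [[0.328, -0.435], [0.566, -0.262]])
```

```bash
cat >> h.py <<'E'
def drop(robot,camera,dx,dy,q):
    W=trayfit(camera("scene"));p=[W[1][0]+.004+dx,W[1][1]+dy];print("tray",W)
    robot.move_ptp([*p,.20],q);robot.move_l([*p,.10],rate=.2);robot.move_l([*p,.058],rate=.08)
    print("gap",robot.read_finger_gap());robot.gripper_to(.05);robot.move_l([*p,.20],rate=.2)
E
python3 - <<'E'
from h import *
from station import robot,camera
q=Q(10.4)
drop(robot,camera,-.04,0,q)
p=[.5854,-.1241]
robot.move_ptp([*p,.20],q)
robot.move_l([*p,.105],rate=.15);robot.move_l([*p,.073],rate=.06)
robot.gripper_to(.0,30);print("gap",robot.read_finger_gap())
robot.move_l([*p,.09],rate=.03);print(robot.read_ft_force())
robot.move_l([*p,.20],rate=.15);print("gap",robot.read_finger_gap())
drop(robot,camera,.035,0,q)
g=[.4666,.3245]
robot.move_ptp([*g,.20],Q(14.9))
print("t",robot.read_time(),robot.read_qpos())
c=camera("top");s=camera("scene");pickle.dump({"top":c,"scene":s},open("d1.pkl","wb"))
cv2.imwrite("pics/p2.png",np.hstack([c["pixels"],s["pixels"]])[:,:,::-1][:,224:])
E
```

```text
tray (np.int32(2029), array([ 0.451, -0.349]), [[0.328, -0.435], [0.566, -0.262]])
gap 0.021004166016107308
gap 0.021046588851777612
[ 0.38272193 -0.33237078 -0.52784845]
gap 0.02118662701973167
tray (np.int32(2109), array([ 0.45 , -0.349]), [[0.328, -0.435], [0.566, -0.262]])
gap 0.020836451670982782
t 22.275 [ 0.08545286  0.60484928 -1.02313639  1.79124296  0.582223    1.083284
 -0.88854792]
```

View pics/p2.png

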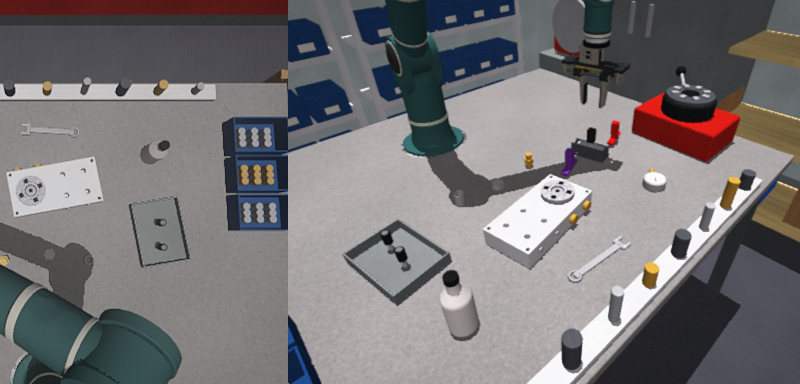

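Both plugs are in the tray at (160,222)/(160,246), all four ports are open, and the jaws are over the spanner. Next I grip it, lift it and hover it above the ring.

Run:
```python
from h import *
from station import robot,camera
g=[.4666,.3245]
robot.move_l([*g,.115],rate=.15);robot.move_l([*g,.078],rate=.05);print("down",robot.read_ft_force())
robot.gripper_to(0,45);print("gap",robot.read_finger_gap(),robot.read_position(),robot.read_ft_force(),robot.read_ft_torque())
robot.move_l([*g,.16],rate=.06)
print("lift",robot.read_finger_gap(),robot.read_ft_force(),robot.read_ft_torque())
r=[.5857,.0510]
robot.move_l([*r,.16],Q(-62.3),rate=.12)
print("t",robot.read_time(),robot.read_qpos().round(2),robot.read_position())
# feasibility of the turn
for a in range(-62,60,10):
    j=robot.ik([*r,.1125],Q(a));print(a,None if j is None else np.round(j,2))
c=camera("top");s=camera("scene");pickle.dump({"top":c,"scene":s},open("d2.pkl","wb"))
A=cv2.resize(c["pixels"][150:230,200:300],None,fx=4,fy=4,interpolation=2)
u,v=proj(s,[*r,.1])[0].astype(int);print(u,v)
B=cv2.resize(s["pixels"][v-40:v+40,u-50:u+50],None,fx=4,fy=4,interpolation=2)
cv2.imwrite("pics/p3.png",np.hstack([A,B])[:,:,::-1])
```

```text
down [0.98738029 0.06785943 0.28094075]
gap 0.02372970426932069 [0.46682928 0.32456332 0.07819465] [ 0.41154682 -0.43854055  0.33479976] [-0.03550223 -0.17359889 -0.00207749]
lift 0.023337176679847426 [ 0.78868459 -0.33310183 -1.53210011] [-0.04246152 -0.05003732  0.00464112]
t 28.6417 [ 0.35  0.55 -0.66  1.79  0.4   0.94 -1.56] [0.58553601 0.05152688 0.16000896]
-62 [ 0.32  0.61 -0.62  1.82  0.45  0.86 -1.6 ]
-52 [ 0.35  0.62 -0.66  1.82  0.48  0.87 -1.45]
-42 [ 0.37  0.63 -0.7   1.82  0.51  0.88 -1.3 ]
-32 [ 0.4   0.65 -0.73  1.81  0.55  0.89 -1.15]
-22 [ 0.42  0.66 -0.77  1.81  0.58  0.91 -0.99]
-12 [ 0.45  0.68 -0.81  1.81  0.61  0.92 -0.84]
-2 [ 0.47  0.69 -0.84  1.81  0.64  0.93 -0.69]
8 [ 0.49  0.71 -0.88  1.81  0.67  0.95 -0.54]
18 [ 0.52  0.73 -0.92  1.81  0.7   0.97 -0.39]
28 [ 0.54  0.75 -0.96  1.81  0.73  0.99 -0.24]
38 [ 0.56  0.77 -0.99  1.8   0.76  1.   -0.09]
48 [ 0.58  0.79 -1.03  1.8   0.79  1.02  0.07]
58 [ 0.59  0.81 -1.06  1.8   0.82  1.04  0.22]
268 178
```

View pics/p3.png

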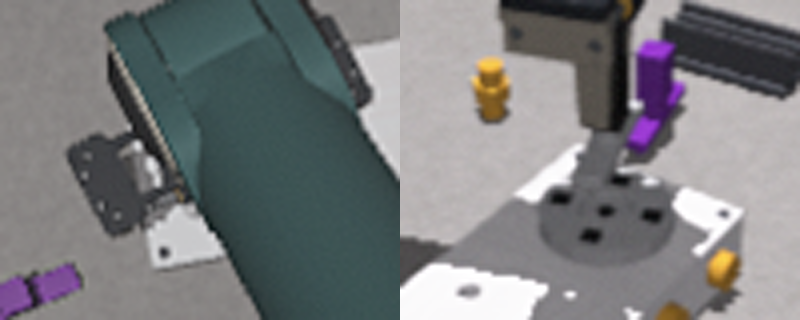

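In the right half the bar sits above the ring and points along the hole pair, ahead of the descent. The left half is hidden by the arm. I descend in small steps, watching the force.

Run:
```python
from h import *
from station import robot,camera
r=[.5857,.0510];q=Q(-62.3)
robot.move_l([*r,.127],q,rate=.06)
f0=robot.read_ft_force();print(f0.round(2) if hasattr(f0,'round') else f0)
for z in np.arange(.125,.1124,-.0015):
    robot.move_l([*r,z],rate=.02)
    f=np.array(robot.read_ft_force())-f0;p=robot.read_position();print(round(z,4),f.round(1),np.round(p,4))
    if f[2]>10: print("contact");break
s=camera("scene")
u,v=proj(s,[*r,.08])[0].astype(int)
B=cv2.resize(s["pixels"][v-30:v+30,u-40:u+40],None,fx=7,fy=7,interpolation=2)
cv2.imwrite("pics/p4.png",B[:,:,::-1]);print(robot.read_time(),robot.read_ft_torque())
```

```text
[-0.17 -0.48 -1.98]
0.125 [ 0.1  0.5 -0.2] [0.5858 0.0509 0.1252]
0.1235 [0.9 0.2 0. ] [0.5857 0.051  0.1235]
0.122 [0.3 0.8 0.1] [0.5856 0.051  0.1219]
0.1205 [0.2 0.8 0.1] [0.5856 0.051  0.1204]
0.119 [0.4 0.4 0.6] [0.5856 0.051  0.1189]
0.1175 [0.7 0.5 0.4] [0.5856 0.051  0.1174]
0.116 [0.4 1.1 0.8] [0.5856 0.051  0.1159]
0.1145 [-0.2  0.2 -0.1] [0.5856 0.051  0.1144]
0.113 [ 0.2  0.7 -0.2] [0.5856 0.051  0.1129]
31.7417 [-0.02070251  0.03130637 -0.0037369 ]
```

View pics/p4.png

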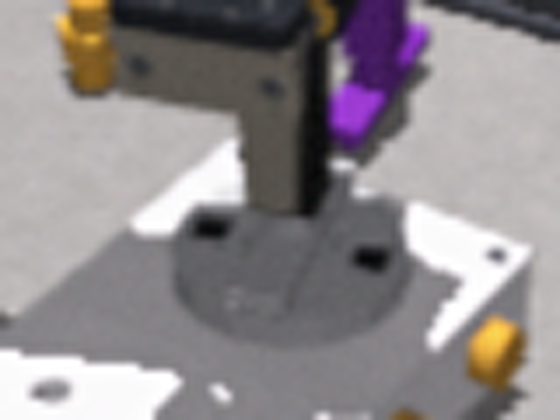

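The bar lies flush on the ring with the two other holes clear on either side, so both pins are in. Now I turn anticlockwise.

Run:
```python
from h import *
from station import robot,camera
r=[.5857,.0510,.1129]
a=-62.3;t0=robot.read_time()
while a<60:
    a+=6 if a<36 else 1.5
    robot.move_l(r,Q(a),rate=.02)
    T=np.array(robot.read_ft_torque());F=np.array(robot.read_ft_force())
    print(round(a,1),"T",T.round(2),"F",F.round(1),round(robot.read_time(),1))
    if abs(T[2])>1.0 or np.linalg.norm(F)>40: print("stop");break
```

```text
-56.3 T [-0.35  0.5  -0.11] F [-2.1 -1.4 -0.8] 32.0
-50.3 T [-0.65  0.63 -0.05] F [-1.6 -2.5 -0.5] 32.3
-44.3 T [-0.87  0.56 -0.11] F [-1.6 -3.4 -0.5] 32.5
-38.3 T [-1.1   0.43 -0.11] F [-1.6 -4.6 -1.6] 32.8
-32.3 T [-1.33  0.26 -0.14] F [-0.4 -4.1 -2.9] 33.0
-26.3 T [-1.39  0.15 -0.18] F [-0.7 -4.5 -2.5] 33.3
-20.3 T [-1.44 -0.07 -0.16] F [ 1.2 -5.2 -2.7] 33.5
-14.3 T [-1.38 -0.07 -0.14] F [ 0.6 -5.4 -3.8] 33.8
-8.3 T [-1.45 -0.27 -0.17] F [ 0.1 -5.1 -3.6] 34.1
-2.3 T [-1.49 -0.26 -0.17] F [ 1.3 -5.2 -3.2] 34.3
3.7 T [-1.43 -0.41 -0.15] F [ 1.6 -4.3 -4.1] 34.6
9.7 T [-1.39 -0.52 -0.16] F [ 1.5 -4.5 -2.7] 34.8
15.7 T [-1.37 -0.59 -0.14] F [ 2.1 -5.3 -2.5] 35.1
21.7 T [-1.28 -0.65 -0.18] F [ 2.  -4.2 -2.8] 35.4
27.7 T [-1.28 -0.75 -0.17] F [ 2.5 -5.  -2.7] 35.6
33.7 T [-1.21 -0.82 -0.09] F [ 3.6 -4.2 -3. ] 35.9
39.7 T [-1.2  -0.88 -0.12] F [ 1.8 -3.7 -1.9] 36.1
41.2 T [-1.19 -1.01 -0.17] F [ 3.3 -4.2 -3. ] 36.4
42.7 T [-1.21 -1.04 -0.14] F [ 4.2 -4.6 -3.7] 36.6
44.2 T [-1.11 -1.11 -0.2 ] F [ 3.7 -3.9 -4.4] 36.9
45.7 T [-1.14 -1.16 -0.19] F [ 3.4 -3.5 -3.1] 37.1
47.2 T [-1.08 -1.2  -0.16] F [ 3.5 -4.  -3.2] 37.4
48.7 T [-1.13 -1.15 -0.22] F [ 4.7 -3.9 -3.5] 37.6
50.2 T [-1.01 -1.21 -0.22] F [ 3.9 -4.2 -4.4] 37.9
51.7 T [-1.01 -1.23 -0.16] F [ 4.  -4.2 -3.3] 38.1
53.2 T [-0.99 -1.23 -0.89] F [ 4.2 -3.7 -3.1] 38.4
54.7 T [-0.9  -1.31 -1.36] F [ 4.7 -3.9 -3.4] 38.6
stop
```

The torque jumped at 53–55°, where I expected the stop (46.4° plus pin slack and tilt). I back off within the slack, lift out, and check the ring and spanner before laying it back.

Run:
```python
from h import *
from station import robot,camera
r=[.5857,.0510]
robot.move_l([*r,.1129],Q(49.0),rate=.02);print(robot.read_ft_force(),robot.read_ft_torque())
for z in (.117,.122,.128): robot.move_l([*r,z],rate=.03);print(np.round(robot.read_ft_force(),1),np.round(robot.read_ft_torque(),2))
robot.move_l([*r,.17],rate=.1)
g=[.4668,.3246]
robot.move_l([*g,.17],Q(14.9),rate=.15)
print(robot.read_time(),robot.read_finger_gap(),robot.read_position(),robot.read_ft_force(),robot.read_ft_torque())
t=camera("top");s=camera("scene");pickle.dump({"top":t,"scene":s},open("d3.pkl","wb"))
for c,n in((t,"t"),(s,"s")):
  H=[]
  for a in 46.4+90*np.arange(4):
    p=np.array([.5857,.0512])+.032*np.array([np.cos(np.radians(a)),np.sin(np.radians(a))])
    b,_,A=blob(c,[*p,.064],5,lambda i:i.max(2)<(110 if n=="t" else 90)); H.append(back(c,b,.064)[0,:2])
  H=np.array(H);ct=H.mean(0);v=H-ct
  print(n,"ring",ct.round(4),np.hypot(*v.T).round(4),np.degrees(np.arctan2(v[:,1],v[:,0])).round(1))
u,v=proj(s,[*g,.12])[0].astype(int)
B=cv2.resize(s["pixels"][v-35:v+65,u-60:u+60],None,fx=4,fy=4,interpolation=2)
u,v=proj(t,[*r,.06])[0].astype(int)
A=cv2.resize(t["pixels"][v-25:v+25,u-30:u+10],None,fx=8,fy=8,interpolation=2)
cv2.imwrite("pics/p5.png",np.hstack([B,A])[:,:,::-1])
```

```text
[ 5.35606079 -0.17264855 -2.74696629] [-0.32569472 -1.42818881 -0.13402655]
[ 3.4 -2.3  0.1] [-0.68 -1.09 -0.09]
[ 0.5 -1.5  3.1] [-0.43 -0.28 -0.04]
[-0.2  0.2 -1.9] [-0.01 -0.14 -0.06]
42.5417 0.02404081578133731 [0.46716263 0.32394678 0.16984816] [ 0.23538378  0.66737971 -1.76439159] [ 0.01220189 -0.08278047  0.03434439]
t ring [0.586  0.0503] [0.0321 0.0322 0.032  0.0318] [  46.1  136.3 -133.2  -43.8]
s ring [0.5844 0.053 ] [0.0316 0.0318 0.0317 0.0323] [  46.3  137.1 -134.5  -42.8]
```

View pics/p5.png

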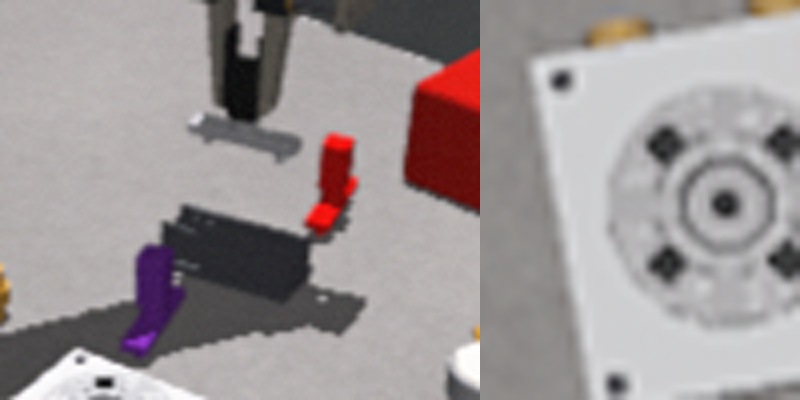

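The ring's holes are now at 46.3° modulo 90, which matches the stop at 2.2 (predicted 46.4°). I check the spanner's attitude in the jaws against a projected model before lowering it.

Run:
```python
from h import *
d=pickle.load(open("d3.pkl","rb"));s=d["scene"];g=np.array([.4672,.3239]);z0=.1698-.048
f=8;u0,v0=proj(s,[*g,z0])[0].astype(int)-[32,32]
im=cv2.resize(s["pixels"][v0:v0+64,u0:u0+64],None,fx=f,fy=f,interpolation=cv2.INTER_CUBIC)
a=np.radians(14.9);R=np.array([[np.cos(a),-np.sin(a)],[np.sin(a),np.cos(a)]])
def P(x,y,z): return ((proj(s,[*(g+R@[x,y]),z])[0]-[u0,v0]+.5)*f).astype(int)
def poly(L,col): cv2.polylines(im,[np.int32([P(*l) for l in L])],True,col,1)
for z in (z0,z0+.01): poly([(.046,.011,z),(.046,-.011,z),(-.046,-.011,z),(-.046,.011,z)],(255,0,0))
for x in(.032,-.032): poly([(x,0,z0),(x,0,z0-.012)],(0,255,0))
for y in (.007,-.007): poly([(.06,y,.03),(-.06,y,.03)],(0,255,255))
for y in (.015,-.015): poly([(.06,y,.038),(-.06,y,.038)],(255,255,0))
cv2.imwrite("pics/p6.png",im[:,:,::-1])
```

```text
(no output)
```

View pics/p6.png

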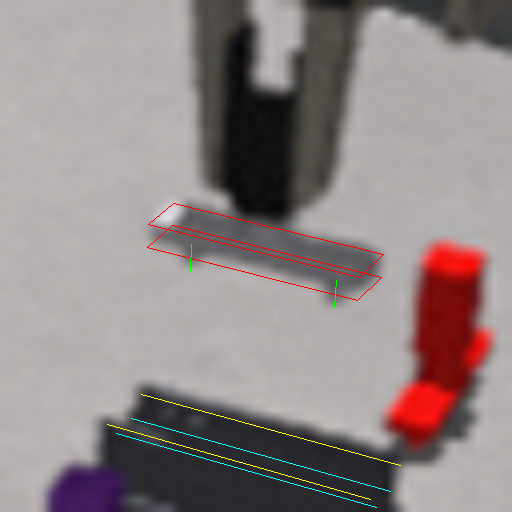

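The bar's direction matches the model and the pins line up with the gap to within the camera error, so I lower it with force checks.

Run:
```python
from h import *
from station import robot,camera
g=[.4668,.3246];q=Q(14.9)
robot.move_l([*g,.094],q,rate=.08);f0=np.array(robot.read_ft_force());ok=True
for z in [.091,.089,.087,.085,.083,.081,.0795,.0785]:
    robot.move_l([*g,z],q,rate=.02);f=np.array(robot.read_ft_force())-f0;print(z,f.round(1))
    if f[2]>8: ok=z<.081;print("contact");break
if ok:
    robot.gripper_to(.05);robot.move_l([*g,.12],rate=.06);robot.move_l([*g,.22],rate=.15)
    robot.move_ptp([.45,-.05,.35],Q(0))
    robot.dwell(.3)
t=camera("top");s=camera("scene");pickle.dump({"top":t,"scene":s},open("d4.pkl","wb"))
print(ok,robot.read_time(),robot.read_finger_gap())
S=cv2.resize(s["pixels"],None,fx=1.2,fy=1.2,interpolation=2)[:,:500]
x=proj(t,[.466,.3245,.04])[0].astype(int)
T=cv2.resize(t["pixels"][x[1]-30:x[1]+30,x[0]-18:x[0]+18],None,fx=7.68,fy=7.68,interpolation=2)
cv2.imwrite("pics/p7.png",np.hstack([S,T[:460]])[:,:,::-1])
```

```text
0.091 [ 0.8  0.6 -0.1]
0.089 [1.  1.1 0.2]
0.087 [1.  0.5 0.1]
0.085 [1.6 0.2 0.1]
0.083 [ 1.7  0.5 -0.6]
0.081 [ 0.3 -0.   0. ]
0.0795 [0.7 0.2 0.6]
0.0785 [ 0.6 -0.   0.6]
True 49.8833 0.04976519113997577Traceback (most recent call last):
  File "<stdin>", line 17, in <module>
    return _nx.concatenate(arrs, 1, dtype=dtype, casting=casting)
           ~~~~~~~~~~~~~~~^^^^^^^^^^^^^^^^^^^^^^^^^^^^^^^^^^^^^^^
ValueError: all the input array dimensions except for the concatenation axis must match exactly, but along dimension 0, the array at index 0 has size 461 and the array at index 1 has size 460
```

Run:
```python
from h import *
d=pickle.load(open("d4.pkl","rb"));t,s=d["top"],d["scene"]
S=cv2.resize(s["pixels"],(614,460),interpolation=2)[:,:520]
x=proj(t,[.466,.3245,.04])[0].astype(int)
T=cv2.resize(t["pixels"][x[1]-30:x[1]+30,x[0]-18:x[0]+18],(276,460),interpolation=2)
cv2.imwrite("pics/p7.png",np.hstack([S,T])[:,:,::-1])
```

```text
(no output)
```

View pics/p7.png

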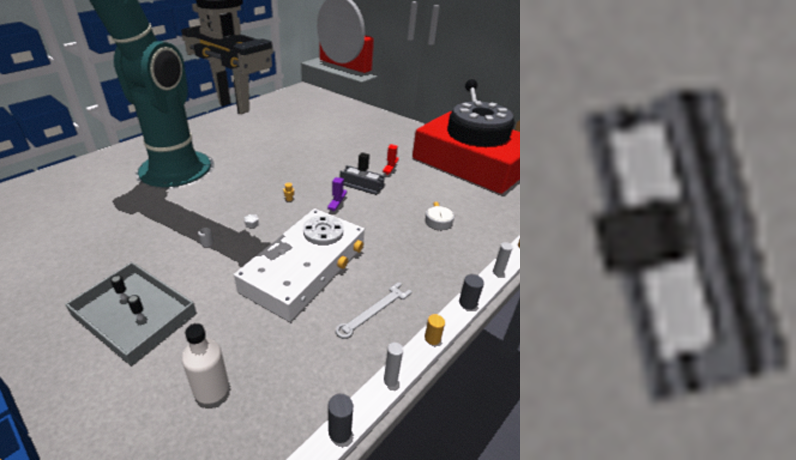

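The spanner lies flat in its rest between the lips (right half). Both plugs are in the tray at (117,285)/(135,304), the ports are open, and the other items look unmoved. I hand the job in.

```bash
python3 -c "
from station import robot
robot.close_job()"
```

```text
the job is handed in; nothing more can be done
```

The job is done and was handed in at about 50 s of the 210 s allowed.

- **Plugs:** Plugs were fitted in ports 0 and 3 only. I pulled both and put them in the tray. The last picture shows them there and all four ports open.
- **Ring:** With both pins in, I turned the ring anticlockwise in one hold until the torque rose sharply, from 0.2 to 1.4 N m. No fresh hold was needed. The top camera then read the holes at about 46.3° and the scene camera at about 46.5° (modulo 90°). The stop at 2.2 rad should put them at 46.4°.
- **Spanner:** It is back on its rest, pins down between the rails and facing the way I found it. It went in without contact force, and the last picture shows it lying flat between the lips.
- **Rest of the bench:** The other items looked undisturbed by eye; I did not measure them. The tray did not appear to have been knocked at the two checks before placing plugs.

**Disagreements:** The two cameras differed by about 2–3 mm, close to their stated calibration. I went mainly by the top camera. My first tray detection failed, so I replaced it with one using the scene camera.

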